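# Empty the stopper box into its tray

### The arm

A 6-joint arm with a two-finger parallel gripper is mounted at the origin on a cart in front of the work surface, level with it; the furniture and walls round the work are solid. World frame = base frame: x ahead of the robot, y to its left, z up, the work surface at z = 0. Lengths are in m, angles in rad, forces in N, time in s.
With the tool pointing down it reaches from about 0.275 to 1 m from the base axis. Payload 8.4 kg.
Tool frame: the origin (TCP) lies between the finger pads; the fingertips stand 11 mm ahead of it and the grasp point (between the pads) lies 8 mm behind it (nose_length is the distance from the TCP to the fingertips, in m); z points along the fingers, x is the direction in which the jaws open and shut, and the axes are right-handed (so a half turn about z gives the same grasp; the last joint's range is limited). The gripper opens to 85 mm and grips with 20 to 120 N. Pads are 22 mm wide; open, the fingers measure 114 mm over their backs; the gripper's body (76 mm by 85 mm) begins 54 mm behind the grasp point. The pads swing forward as they close: fully open they stand 13 mm farther back than shut.
Start: joints at [1.12, 0.353, 1.633, -0, 1.155, -0.002], TCP at [0.271, 0.563, 0.242] pointing down, gripper open.
Joint ranges: [-2.63, 2.63], [-0.92, 2.1], [0.06, 2.66], [-1.3, 4.44], [0, 2.69], [-3.02, 3.02]. Speed limits (rad/s): [2.22, 2.22, 2.79, 3.14, 3.14, 3.14].

### API

Orientations are given as a unit quaternion [w, x, y, z].
In Python, from workcell import sense, camera, finish_job, spot_in, masks_of, nose_length gives the robot as it stands.
- The arm moves only by the tool servo_tool, never from a script. Its argument "commands" is a list of rows, each a list of 5 numbers: the gripper command: -1 is shut, 1 is fully open, values between are in proportion, then the shift along the tool's x, y, z in mm, then the turn about the tool's z in degrees. A call has 1 to 20 rows; each row shifts and turns the pose as measured when the row begins, along the tool's axes as they then stand; what a row does not reach is not made up. A row lasts 1/8 s, in which the tool goes at most 62.5 mm and 10.7 degrees, less where a joint would pass 70% of its speed; a pose out of reach is approached as far as the arm can. A call with a gripper value outside its range is refused whole. The fingers move at their own pace and stop on an object; the grip force is fixed at half the most. Time passes only in rows, so rows that do not move let the fingers close. It gives the time, the measured TCP pose, the force and the opening at its end, in the units of the state.
- sense(): the state, without advancing time (a new reading comes with each control period).
- camera(name): name is "side" or "top"; returns a dict with "image" (420x560x3 uint8, blue, green, red), "z_map" (420x560 float32, m along the optical axis (not along the pixel's ray), 0 where there is no reading), "K" (3x3 intrinsics, pixels), "rvec" (rotation vector, rad) and "tvec" (3), from world to camera coordinates, as OpenCV has them. Camera axes: x right, y down, z forward; pixel columns grow to the right and rows downward; lengths in m; the calibration is good to about 2 mm. A picture is of the moment at which its call begins.
- finish_job(): hands the job in, once; it reports no verdict.
Trained networks look in a picture, given as the dict that the camera call returned (one of the last four; its "shot" number tells which), for a name from the list of things; names that differ only in an ending like _2 or _b are one class to them, and where a whole thing is asked for, a point or a joint stands for the part that bears it (a point fixed in the world has none). Each returns a list of dicts, best first, with "confidence" (0 to 1); they miss things now and then, are a little off and sometimes report something else, mostly with a low value. They report only what shows in the picture. A call takes as long as a camera call.
- spot_in(picture, thing): "bbox" ([left, top, right, bottom] as shares, 0 to 1, of the picture: columns of its width, rows of its height, round what is visible of it).
- masks_of(picture, thing): "mask" (420x560 bool, what is visible of it) and "bbox" ([left, top, right, bottom] as shares, 0 to 1, of the picture: columns of its width, rows of its height, round what is visible of it).
The state is a dict: "t": time; "q": joint angles; "joint_velocities": joint speeds; "joint_efforts": joint torques, N m; "eef_pos": TCP position; "tool_rot": TCP orientation; "ft_force": force on the tool from outside, world axes, zero at the start; "ft_torque": the same for the moment, N m; "finger_gap": opening from 0.0 (shut) to 1.0 (fully open).
Only numpy, scipy, OpenCV 4.12 (cv2) and the standard library are available. Lean on these libraries where they do the work, as an engineer would, in place of code of your own. Each camera call takes 0.05 s, during which the arm holds its last target.

### The job

Two flip-lid boxes hang in swivel stands on the desk, one wide and one narrow. Take the wide box by its steel bar handle and swing it up and over until it is upside down, so that its lid falls open and the three rubber stoppers drop into the tray in the foot of its stand; leave it upside down. Do not turn the narrow box.

Things in the scene. Friction and masses are not known exactly. Their poses are not given: they have to be found in the camera images.
- wide_stand: Fixed grey swivel stand of the wide box: two uprights (168 mm high, 8 mm thick, 36 mm along x, their inner faces at y = +-52 mm) with an open aluminium tray between their feet (150 mm along x, 104 mm along y, walls 35 mm high and 4 mm thick, floor 4 mm). Origin on the desk under the stand's middle; z up, y along the pivot, -x towards the handle while the box is upright. The pivot runs through (0, 0, 150 mm).
- wide_box (a joint): Turn of the wide box about the stand's y axis (rad): 0 upright, grows as the handle goes up, over the top and down on the stand's +x side, stop at 2.9. Stiff pivot (0.15 N m, about 1.6 N at the bar): it stays where it is left. The box is white plastic, open-topped, 70 mm along x, 90 mm along y, 46 mm high (its rim 16 mm above the pivot and its bottom 30 mm below), under a clear lid, and holds the stoppers.
- wide_bar (a point): Middle of the wide box's bar handle: a round steel bar 10 mm thick along the stand's y axis, 74 mm between its two arms (8 mm thick, running in to the box). It turns with the box at 95 mm from the pivot, 60 mm off the box's face; at 0 it is at (-95, 0, 150) mm in the stand's frame, at 1.57 at (0, 0, 245), at 2.9 at (92, 0, 173). The round bar can turn between gripped fingers that keep pointing down.
- wide_lid (a joint): Opening of the clear 72 x 90 x 4 mm lid against the wide box (rad): 0 shut, at most 1.6. Its hinge is along the box's top edge on the handle side and swings freely: it lies shut while the box is upright, starts to open once the box is past 1.57 and hangs down when the box is upside down.
- stopper_1: Dark rubber stopper, tapered, 18 mm to 23 mm across and 22 mm long, 14 g; stands loose in the wide box. Origin: centre of its small end.
- stopper_2: A second stopper, the same.
- stopper_3: A third stopper, the same.
- narrow_box (a joint): Turn of the other box (same stand, handle and lid, but the box is only 55 mm wide, its bar 39 mm, and it is empty), 0 upright, in rad. Leave it so.

How it is judged:
By the outcome, as a careful person would: the job done as asked, in the order asked, and still so for the second after the job is handed in, with the robot touching nothing.
It also fails if it takes over 42 s, if anything falls off the work surface, if the arm or the gripper's body presses on something with over 40 N, if the wrist force passes 120 N, or if a joint passes its speed limit or range.

## Working session

There is one attempt and no reset: what is moved stays moved. The work goes in short steps, Python scripts to look and compute and a tool call to move; the robot and the scene stay as the last step left them, time stands still between calls to the robot, and variables do not carry over. Pictures are saved under pics/ and viewed, and the job is handed in when it is done.

Besides the shell and the picture viewer there is one more tool, called after "Request:" by a JSON object that holds its "method" and its "body". servo_tool: Moves the arm, as the interface text tells. Its arguments: {"type":"object","properties":{"commands":{"type":"array"}},"required":["commands"]}

```bash
mkdir -p pics; python3 - <<'E'
from workcell import *
import cv2,pickle
s=sense();print({k:s[k] for k in('t','q','eef_pos','tool_rot','finger_gap')},nose_length)
for n in('side','top'):
    c=camera(n);cv2.imwrite(f'pics/{n}0.png',c['image'])
    for t in('wide_stand','wide_box','wide_bar','narrow_box'):
        print(n,t,[([round(float(x),3) for x in d['bbox']],round(d['confidence'],2)) for d in spot_in(c,t)])
    pickle.dump(c,open(f'{n}0.pkl','wb'));print(c['K'],c['rvec'],c['tvec'])
E
```

```text
{'t': 0.0, 'q': array([ 1.11959956e+00,  3.53656757e-01,  1.63411710e+00, -3.30753468e-05,
        1.15518959e+00, -2.43042908e-03]), 'eef_pos': array([0.27098982, 0.56269865, 0.24156358]), 'tool_rot': array([ 3.76076121e-04,  8.46711767e-01,  5.32051419e-01, -5.73202574e-04]), 'finger_gap': 0.9996458724692903} 0.011
side wide_stand [([0.409, 0.36, 0.524, 0.514], 0.75)]
side wide_box [([0.412, 0.352, 0.5, 0.425], 0.85)]
side wide_bar [([0.406, 0.358, 0.497, 0.422], 0.66)]
side narrow_box [([0.525, 0.568, 0.639, 0.647], 0.57)]
[[516.57190055   0.         274.32360988]
 [  0.         516.57190055 217.57959957]
 [  0.           0.           1.        ]] [ 2.12615208 -0.37069343  0.21725452] [-0.4306697   0.16743715  1.36657274]
top wide_stand [([0.224, 0.391, 0.34, 0.545], 0.6)]
top wide_box [([0.233, 0.399, 0.316, 0.548], 0.74)]
top wide_bar [([0.234, 0.391, 0.313, 0.551], 0.9)]
top narrow_box [([0.645, 0.392, 0.699, 0.545], 0.84)]
[[530.25381539   0.         280.08396784]
 [  0.         530.25381539 208.6786367 ]
 [  0.           0.           1.        ]] [ 2.14670231 -2.13131722  0.21289135] [-0.05214133  0.47327903  1.26667715]
```

View pics/side0.png

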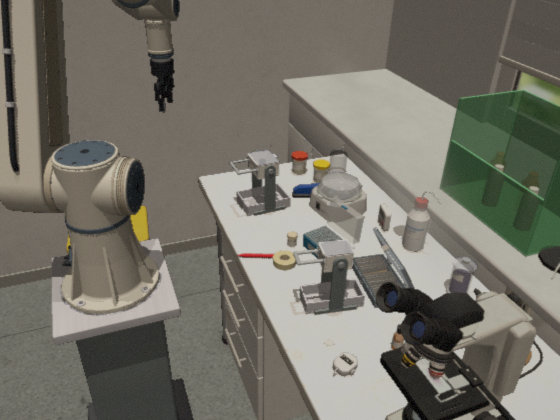

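View pics/top0.png

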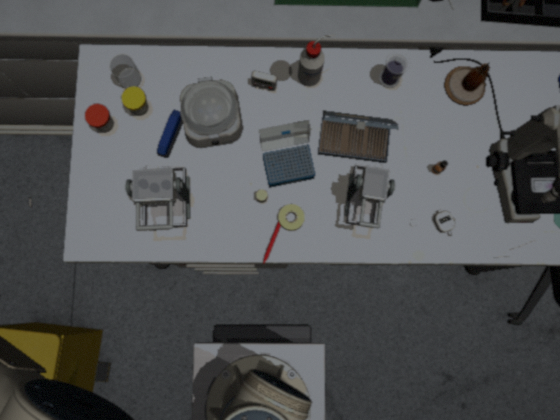

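```bash
cat > h.py <<'E'
import numpy as np,cv2
def world(c):
    z=c['z_map'];K=c['K'];v,u=np.mgrid[:420,:560]
    P=np.stack([(u-K[0,2])/K[0,0]*z,(v-K[1,2])/K[1,1]*z,z],-1)
    R=cv2.Rodrigues(np.array(c['rvec']))[0]
    W=(P-np.array(c['tvec']).ravel())@R
    W[z<=0]=np.nan
    return W
E
python3 - <<'E'
import pickle,numpy as np,cv2
from h import *
c=pickle.load(open('top0.pkl','rb'));W=world(c)
H=W[...,2]
cv2.imwrite('pics/crop_t.png',cv2.resize(c['image'][140:250,100:260],None,fx=5,fy=5,interpolation=cv2.INTER_CUBIC))
cv2.imwrite('pics/crop_h.png',cv2.resize(np.nan_to_num(np.clip(H[140:250,100:260]/.25,0,1)*255).astype(np.uint8),None,fx=5,fy=5,interpolation=cv2.INTER_NEAREST))
E
```

```text
(no output)
```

View pics/crop_t.png

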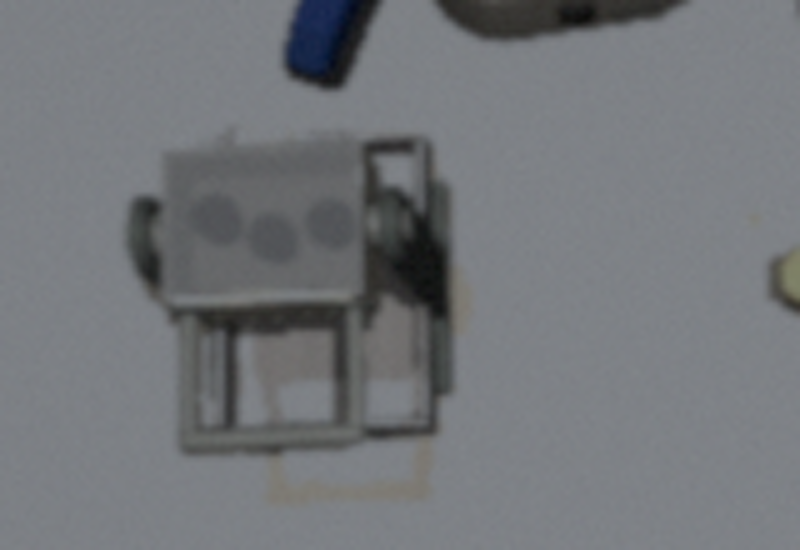

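View pics/crop_h.png

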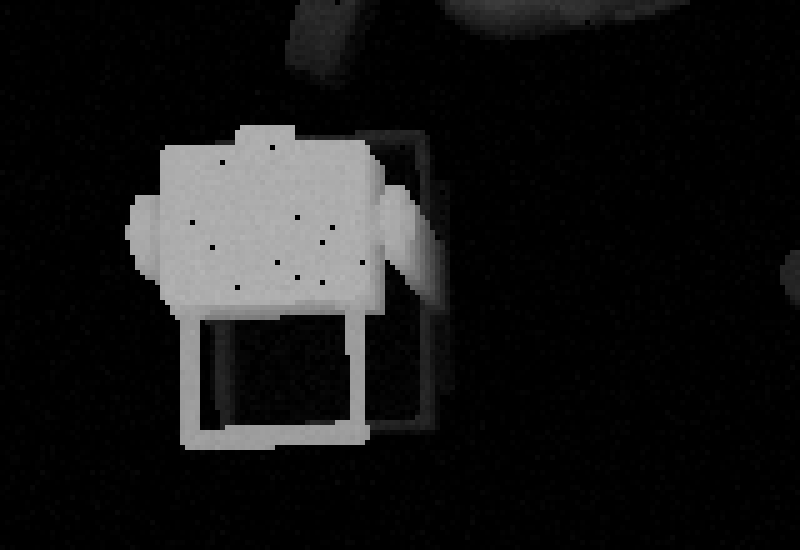

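The wide box is the left one in the top view. Its bar is at about pixels (137..173, 228), on the robot's side, and three stoppers show through the lid. Next I'll fit the stand's frame.

```bash
python3 - <<'E'
import pickle,numpy as np,cv2
from h import *
from workcell import *
c=pickle.load(open('top0.pkl','rb'));W=world(c)
def rep(n,m):
    p=W[m];p=p[~np.isnan(p[:,0])];print(n,len(p),p.mean(0).round(4),p.min(0).round(3),p.max(0).round(3));return p
v,u=np.mgrid[:420,:560];H=W[...,2]
reg=(u>=136)&(u<=175)&(H>.12)
bar=rep('bar',reg&(v>=225)&(v<=230)&(u>=141)&(u<=168))
k=np.polyfit(bar[:,1],bar[:,0],1);print('bar slope deg',np.degrees(np.arctan(-k[0])))
for r in (205,210,215,220):
    print(r,W[r,136:142,:].round(3).tolist(),W[r,168:175].round(3).tolist()) if r==215 else None
# arms
L=rep('L',(u>=135)&(u<=140)&(v>=206)&(v<=224)&(H>.12)); R=rep('R',(u>=168)&(u<=173)&(v>=206)&(v<=222)&(H>.12))
for n,p in(('L',L),('R',R)):
    print(n,np.degrees(np.arctan(np.polyfit(p[:,0],p[:,1],1)[0])))
# box/lid top
top=rep('lid',(u>=128)&(u<=180)&(v>=163)&(v<=204)&(H>.155))
print(cv2.minAreaRect((top[:,:2]*1000).astype(np.float32)))
tr=rep('tray',(u>=100)&(u<=260)&(v>=160)&(v<=250)&(H>.025)&(H<.042)&(u<190))
print(cv2.minAreaRect((tr[:,:2]*1000).astype(np.float32)))
# side
c=pickle.load(open('side0.pkl','rb'));W=world(c);cv2.imwrite('pics/crop_s.png',cv2.resize(c['image'][140:225,215:310],None,fx=7,fy=7,interpolation=cv2.INTER_CUBIC))
m=(W[...,2]>.1)&(W[...,2]<.2);
u0=(u>=225)&(u<310)&(v>140)&(v<225)
s=rep('side all',m&u0)
hist,e=np.histogram(s[:,0],bins=np.arange(s[:,0].min(),s[:,0].max(),.005));print(list(zip(e.round(3),hist)))
E
```

```text
bar 122 [0.4101 0.2345 0.1536] [0.404 0.203 0.144] [0.415 0.264 0.159]
bar slope deg 2.6997158346461076
215 [[0.437, 0.276, 0.152], [0.436, 0.274, 0.155], [0.437, 0.272, 0.151], [0.436, 0.269, 0.154], [0.461, 0.304, 0.003], [0.462, 0.303, -0.004]] [[0.461, 0.233, 0.006], [0.462, 0.231, 0.004], [0.437, 0.2, 0.153], [0.437, 0.198, 0.152], [0.437, 0.196, 0.155], [0.461, 0.221, 0.006], [0.462, 0.218, 0.005]]
L 76 [0.4366 0.2728 0.1529] [0.416 0.268 0.147] [0.457 0.278 0.161]
R 56 [0.4408 0.1987 0.1529] [0.421 0.195 0.148] [0.458 0.204 0.157]
L 3.0382850690197905
R 4.904701235941581
lid 1525 [0.5049 0.238  0.1687] [0.463 0.179 0.155] [0.549 0.296 0.177]
((507.76458740234375, 237.35084533691406), (83.88836669921875, 116.16343688964844), 3.988840103149414)
tray 247 [0.4982 0.2221 0.0333] [0.432 0.179 0.025] [0.583 0.295 0.042]
((506.8460693359375, 237.47857666015625), (151.14974975585938, 116.57107543945312), 0.7277323603630066)
side all 969 [0.4919 0.2174 0.1527] [0.406 0.172 0.1  ] [0.551 0.305 0.174]
[(np.float64(0.406), np.int64(29)), (np.float64(0.411), np.int64(22)), (np.float64(0.416
[... 184 characters left out ...]
)), (np.float64(0.446), np.int64(9)), (np.float64(0.451), np.int64(8)), (np.float64(0.456), np.int64(8)), (np.float64(0.461), np.int64(6)), (np.float64(0.466), np.int64(48)), (np.float64(0.471), np.int64(104)), (np.float64(0.476), np.int64(51)), (np.float64(0.481), np.int64(41)), (np.float64(0.486), np.int64(43)), (np.float64(0.491), np.int64(72)), (np.float64(0.496), np.int64(60)), (np.float64(0.501), np.int64(60)), (np.float64(0.506), np.int64(60)), (np.float64(0.511), np.int64(57)), (np.float64(0.516), np.int64(47)), (np.float64(0.521), np.int64(50)), (np.float64(0.526), np.int64(38)), (np.float64(0.531), np.int64(37)), (np.float64(0.536), np.int64(34)), (np.float64(0.541), np.int64(29))]
```

View pics/crop_s.png

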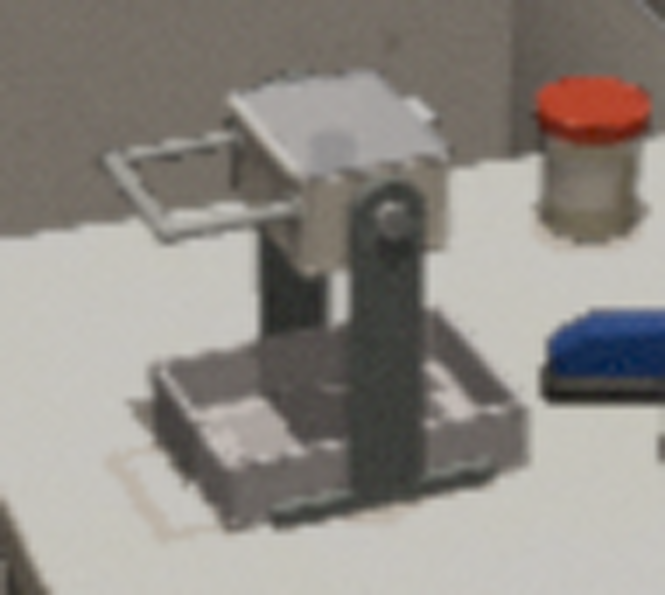

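The side picture shows the bar level, the box upright and the tray open beneath it. Combined fit: bar middle about (0.4105, 0.2335, 0.150), stand about (0.5055, 0.238), yaw about 3.2°. I'll turn the tool first.

Request:
{"method": "servo_tool", "body": {"commands": [[0, 0, 0, 0, 10.2], [0, 0, 0, 0, 10.2], [0, 0, 0, 0, 10.2], [0, 0, 0, 0, 10.2], [0, 0, 0, 0, 10.2], [0, 0, 0, 0, 10.2], [0, 0, 0, 0, 0]]}}

```text
t: 1.38
eef_pos: [0.2712, 0.5631, 0.2424]
tool_rot: [-0.0, 1.0, 0.011, 0.0]
ft_force: [-0.3, 0.8, -0.8]
finger_gap: 0.502
```

```bash
cat >> h.py <<'E'
from scipy.spatial.transform import Rotation as Ro
YAW=3.2
def st(s,tgt=None):
    q=s['tool_rot'];R=Ro.from_quat([q[1],q[2],q[3],q[0]]).as_matrix()
    print('t',round(s['t'],2),'pos',s['eef_pos'].round(4),'yaw',np.degrees(np.arctan2(R[1,0],R[0,0])).round(2),'z',R[:,2].round(3),'F',np.round(s['ft_force'],1),'T',np.round(s['ft_torque'],2),'gap',round(s['finger_gap']*85,1),'q6',s['q'].round(2))
    if tgt is not None: print('delta tool mm',(R.T@(np.array(tgt)-s['eef_pos'])*1000).round(1))
E
python3 - <<'E'
from h import *;from workcell import *
st(sense(),[.4105,.2335,.242])
E
```

```text
t 1.38 pos [0.2712 0.5631 0.2424] yaw 1.23 z [ 0.  0. -1.] F [-0.3  0.8 -0.8] T [0.08 0.03 0.01] gap 42.6 q6 [ 1.12  0.35  1.63 -0.    1.16  1.1 ]
delta tool mm [132.2 332.5   0.4]
```

Request:
{"method": "servo_tool", "body": {"commands": [[0, 13, 33, 0, -2], [0, 13, 33, 0, 0], [0, 13, 33, 0, 0], [0, 13, 33, 0, 0], [0, 13, 33, 0, 0], [0, 13, 33, 0, 0], [0, 13, 33, 0, 0], [0, 13, 33, 0, 0], [0, 13, 33, 0, 0], [0, 8, 26, 0, 0], [0, 0, 0, 0, 0]]}}

```text
t: 2.75
eef_pos: [0.425, 0.2419, 0.2432]
tool_rot: [-0.001, 0.998, 0.057, 0.002]
ft_force: [0.4, -0.2, -0.3]
finger_gap: 0.499
```

```bash
python3 - <<'E'
from h import *;from workcell import *
st(sense(),[.4105,.2335,.142])
c=camera('side');cv2.imwrite('pics/s1.png',cv2.resize(c['image'][90:225,180:340],None,fx=5,fy=4.4))
E
```

```text
t 2.75 pos [0.425  0.2419 0.2432] yaw 6.49 z [ 0.003  0.003 -1.   ] F [ 0.4 -0.2 -0.3] T [0.04 0.05 0.  ] gap 42.4 q6 [0.51 0.14 1.92 0.   1.08 0.4 ]
delta tool mm [-15.7   7.  101.1]
```

View pics/s1.png

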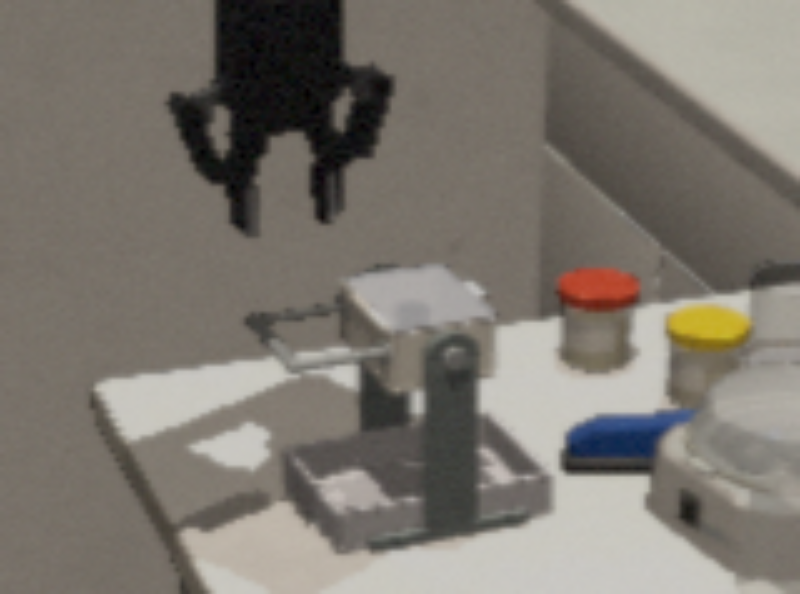

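The gripper is above the box handle, tips at about crop pixels (250,230) and (325,215), with the bar below them at (275,340). I'll correct the offset, then go down.

Request:
{"method": "servo_tool", "body": {"commands": [[0, -8, 3.5, 10, 3.3], [0, -7, 3, 20, 0], [0, 0, 0, 20, 0], [0, 0, 0, 0, 0]]}}

```text
t: 3.3
eef_pos: [0.4094, 0.2386, 0.1927]
tool_rot: [-0.003, 0.999, 0.032, 0.002]
ft_force: [0.3, -0.2, 0.5]
finger_gap: 0.502
```

```bash
python3 - <<'E'
from h import *;from workcell import *
st(sense(),[.4105,.2335,.142])
E
```

```text
t 3.3 pos [0.4094 0.2386 0.1927] yaw 3.7 z [ 0.004  0.005 -1.   ] F [ 0.3 -0.2  0.5] T [-0.02  0.06 -0.04] gap 42.7 q6 [0.52 0.17 2.   0.   0.96 0.46]
delta tool mm [ 0.5  5.4 50.7]
```

Request:
{"method": "servo_tool", "body": {"commands": [[0, 0.5, 5, 17, 0], [0, 0, 0, 17, 0], [0, 0, 0, 16, 0], [0, 0, 0, 0, 0]]}}

```text
t: 3.8
eef_pos: [0.4117, 0.2372, 0.1441]
tool_rot: [-0.004, 0.999, 0.036, 0.004]
ft_force: [-0.2, 0.2, 0.5]
finger_gap: 0.497
```

```bash
python3 - <<'E'
from h import *;from workcell import *
st(sense(),[.4105,.2335,.142])
c=camera('side');cv2.imwrite('pics/s2.png',cv2.resize(c['image'][110:215,200:320],None,fx=6,fy=5.6))
c=camera('top');cv2.imwrite('pics/t2.png',cv2.resize(c['image'][140:250,100:260],None,fx=5,fy=5))
E
```

```text
t 3.8 pos [0.4117 0.2372 0.1441] yaw 4.09 z [ 0.008  0.008 -1.   ] F [-0.2  0.2  0.5] T [-0.01  0.01  0.03] gap 42.3 q6 [0.52 0.25 2.04 0.   0.84 0.44]
delta tool mm [-1.5  3.7  2.1]
```

View pics/s2.png

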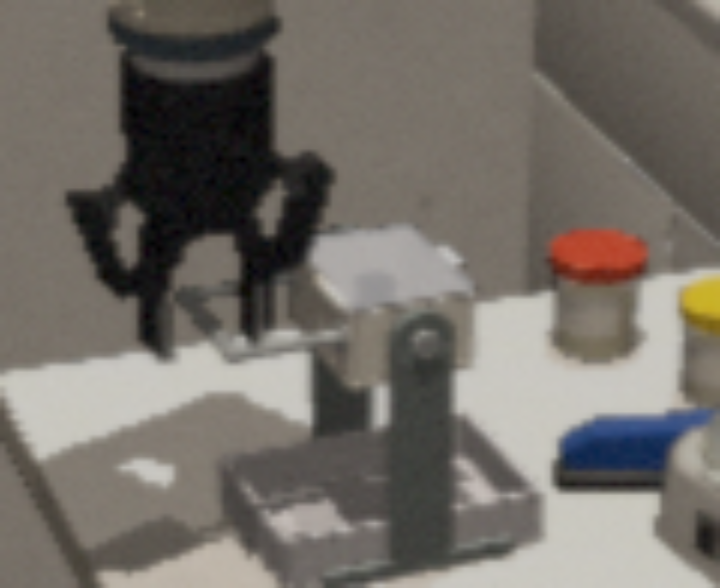

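View pics/t2.png

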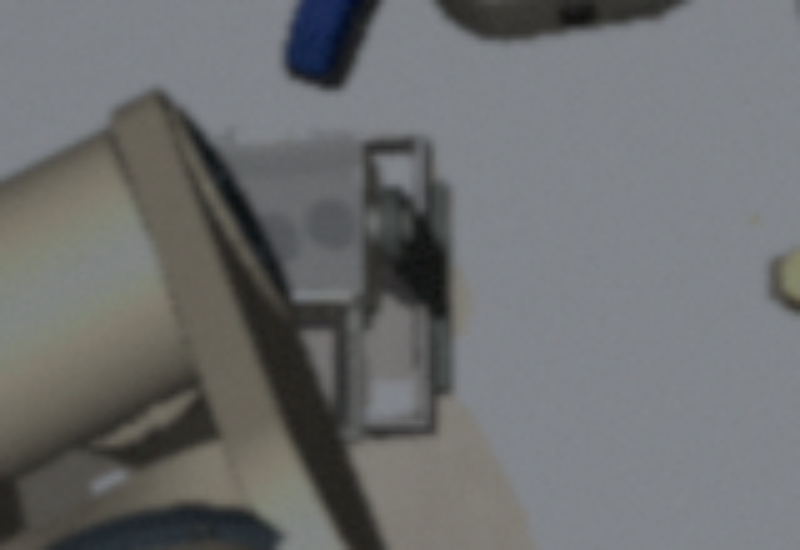

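The side crop shows the bar (around (210,320)) between the two fingers, with the right finger inside the loop. Closing now.

Request:
{"method": "servo_tool", "body": {"commands": [[0, -1, 3.5, 2, 0.5], [-1, 0, 0, 0, 0], [-1, 0, 0, 0, 0], [-1, 0, 0, 0, 0], [-1, 0, 0, 0, 0], [-1, 0, 0, 0, 0]]}}

```text
t: 4.65
eef_pos: [0.4123, 0.2342, 0.1445]
tool_rot: [-0.005, 1.0, 0.031, 0.006]
ft_force: [-0.6, -0.1, 0.2]
finger_gap: 0.093
```

```bash
python3 - <<'E'
from h import *;from workcell import *
st(sense(),[.4105,.2335,.142])
c=camera('side');cv2.imwrite('pics/s3.png',cv2.resize(c['image'][110:215,200:320],None,fx=6,fy=5.6))
E
```

```text
t 4.65 pos [0.4123 0.2342 0.1445] yaw 3.52 z [ 0.011  0.01  -1.   ] F [-0.6 -0.1  0.2] T [-0.05  0.06 -0.07] gap 7.9 q6 [0.51 0.24 2.05 0.   0.84 0.45]
delta tool mm [-1.9  0.6  2.5]
```

View pics/s3.png

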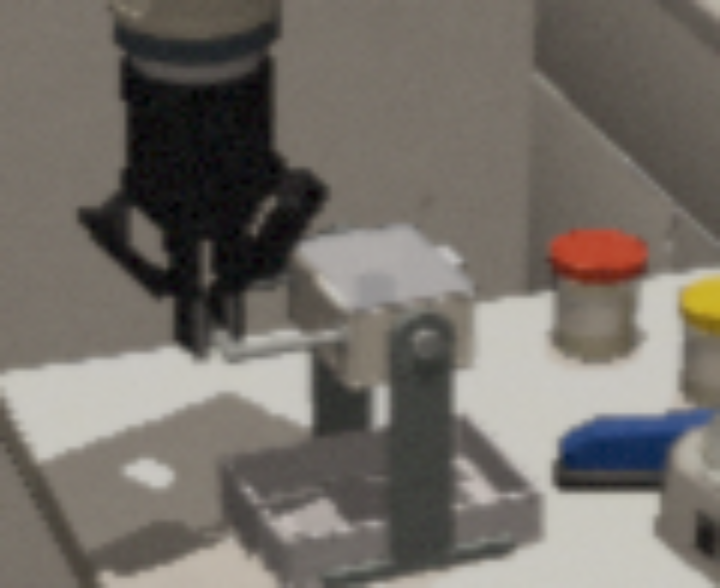

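The bar is gripped with negligible side force. I'll start the arc: the first 6 steps of 0.1 rad, then check.

Request:
{"method": "servo_tool", "body": {"commands": [[-1, 0.5, 0, -9.5, 0], [-1, 1.4, 0, -9.4, 0], [-1, 2.4, 0, -9.2, 0], [-1, 3.2, 0, -9, 0], [-1, 4.1, 0, -8.6, 0], [-1, 4.9, 0, -8.1, 0]]}}

```text
t: 5.45
eef_pos: [0.4294, 0.235, 0.2017]
tool_rot: [-0.005, 0.999, 0.031, 0.006]
ft_force: [6.1, 2.4, -11.9]
finger_gap: 0.084
```

```bash
cat >> h.py <<'E'
C=np.array([.5071,.2392]);OFF=-.0055   # grasp: TCP z at theta0 = .1445
def tgt(th,y=None):
    r=.095;d=np.array([np.cos(np.radians(YAW)),np.sin(np.radians(YAW))])
    p=C-r*np.cos(th)*d
    return [p[0],p[1],.150+OFF+r*np.sin(th)]
def theta(s):
    d=np.array([np.cos(np.radians(YAW)),np.sin(np.radians(YAW))])
    x=(s['eef_pos'][:2]-C)@d;z=s['eef_pos'][2]-.150-OFF
    print('theta',np.arctan2(z,-x).round(3),'r',np.hypot(x,z).round(4));return np.arctan2(z,-x)
def plan(s,end,n):
    q=s['tool_rot'];R=Ro.from_quat([q[1],q[2],q[3],q[0]]).as_matrix()
    t0=theta(s);p=s['eef_pos'];
    for th in np.linspace(t0,end,n+1)[1:]:
        t=np.array(tgt(th));print((R.T@(t-p)*1000).round(1).tolist());p=t
E
python3 - <<'E'
from h import *;from workcell import *
s=sense();st(s);plan(s,1.4,8)
c=camera('side');cv2.imwrite('pics/s4.png',cv2.resize(c['image'][90:215,200:320],None,fx=6,fy=4.8))
E
```

```text
t 5.45 pos [0.4294 0.235  0.2017] yaw 3.51 z [ 0.012  0.011 -1.   ] F [  6.1   2.4 -11.9] T [ 0.45 -0.38 -0.05] gap 7.2 q6 [0.49 0.18 1.97 0.   0.98 0.43]
theta 0.634 r 0.0965
[7.0, 0.1, -6.1]
[6.5, -0.0, -6.4]
[7.0, -0.0, -5.8]
[7.6, -0.0, -5.1]
[8.0, -0.0, -4.3]
[8.4, 0.0, -3.5]
[8.7, 0.0, -2.7]
[8.9, 0.0, -1.9]
```

View pics/s4.png

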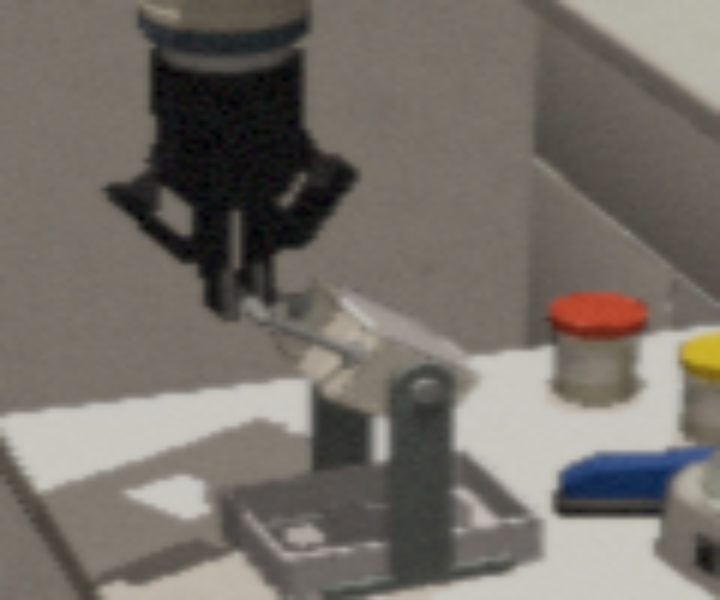

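The box has turned to about 0.6 rad with the lid shut, and the bar is still in the fingers at crop (245,300). Continuing.

Request:
{"method": "servo_tool", "body": {"commands": [[-1, 7, 0, -6.1, 0], [-1, 6.6, 0, -6.4, 0], [-1, 7, 0, -5.8, 0], [-1, 7.6, 0, -5.1, 0], [-1, 8, 0, -4.3, 0], [-1, 8.4, 0, -3.5, 0], [-1, 8.7, 0, -2.7, 0], [-1, 8.9, 0, -1.9, 0]]}}

```text
t: 6.5
eef_pos: [0.4823, 0.2379, 0.2418]
tool_rot: [-0.004, 1.0, 0.03, -0.007]
ft_force: [-6.3, 1.0, 6.3]
finger_gap: 0.087
```

```bash
python3 - <<'E'
from h import *;from workcell import *
s=sense();st(s);plan(s,2.1,8)
c=camera('side');cv2.imwrite('pics/s5.png',cv2.resize(c['image'][90:215,200:320],None,fx=6,fy=4.8))
E
```

```text
t 6.5 pos [0.4823 0.2379 0.2418] yaw 3.42 z [-0.015  0.009 -1.   ] F [-6.3  1.   6.3] T [-0.04  1.38 -0.05] gap 7.4 q6 [0.45 0.22 1.81 0.02 1.11 0.38]
theta 1.321 r 0.1004
[10.4, 0.2, 3.2]
[9.2, 0.0, -1.1]
[9.2, 0.0, -0.2]
[9.2, 0.0, 0.7]
[9.1, 0.1, 1.6]
[8.9, 0.1, 2.5]
[8.6, 0.1, 3.3]
[8.3, 0.1, 4.2]
```

View pics/s5.png

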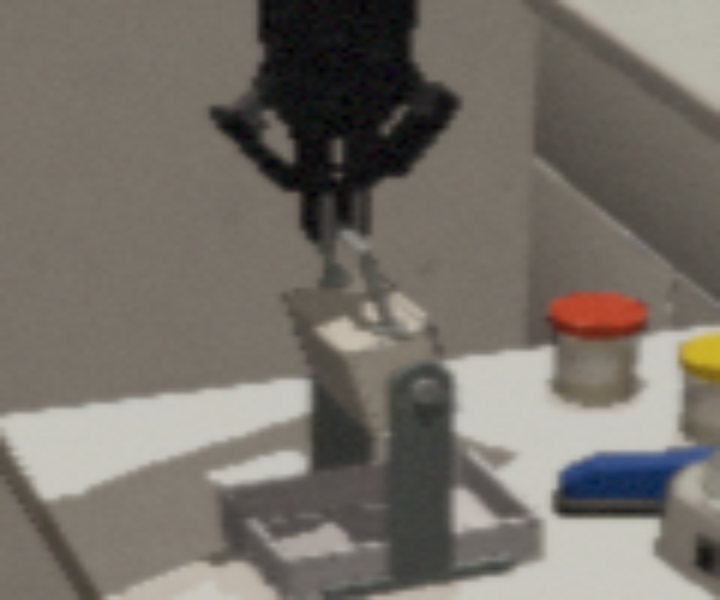

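The box is at about 1.3 rad, with the bar near the fingertips (crop (345,240)). I'll push down 3 mm to reseat it and carry on over the top.

Request:
{"method": "servo_tool", "body": {"commands": [[-1, 9, 0, 4, 0], [-1, 9.2, 0, 0.5, 0], [-1, 9.2, 0, 0.5, 0], [-1, 9.2, 0, 1.2, 0], [-1, 9.1, 0, 2, 0]]}}

```text
t: 7.18
eef_pos: [0.532, 0.2406, 0.2428]
tool_rot: [-0.005, 1.0, 0.03, -0.005]
ft_force: [-2.5, -0.8, 3.8]
finger_gap: 0.085
```

```bash
python3 - <<'E'
from h import *;from workcell import *
s=sense();st(s);plan(s,2.5,9)
c=camera('side');cv2.imwrite('pics/s6.png',cv2.resize(c['image'][90:215,200:320],None,fx=6,fy=4.8))
E
```

```text
t 7.17 pos [0.532  0.2406 0.2428] yaw 3.45 z [-0.01  0.01 -1.  ] F [-2.5 -0.8  3.8] T [-0.17  0.71 -0.08] gap 7.2 q6 [0.41 0.29 1.72 0.01 1.14 0.35]
theta 1.819 r 0.1014
[5.4, 0.1, 8.2]
[6.7, 0.1, 2.5]
[6.5, 0.1, 3.0]
[6.3, 0.1, 3.5]
[6.0, 0.1, 3.9]
[5.7, 0.1, 4.4]
[5.3, 0.1, 4.8]
[5.0, 0.1, 5.2]
[4.6, 0.1, 5.5]
```

View pics/s6.png

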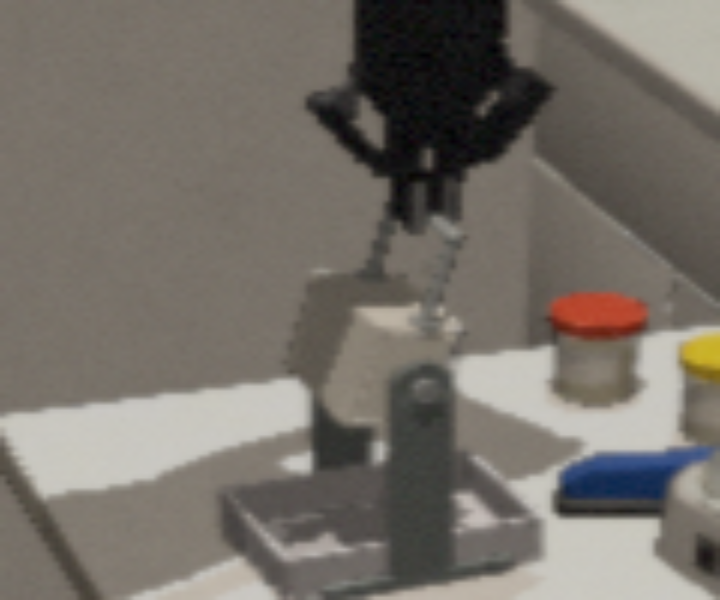

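The box is a bit past 1.8 rad and the bar (crop (430,225)) is near the tips. I'll use more downward motion.

Request:
{"method": "servo_tool", "body": {"commands": [[-1, 4.5, 0, 9, 0], [-1, 6.5, 0, 4, 0], [-1, 6.5, 0, 4, 0], [-1, 6.2, 0, 4, 0], [-1, 6, 0, 4.5, 0]]}}

```text
t: 7.85
eef_pos: [0.5706, 0.2425, 0.2218]
tool_rot: [-0.005, 1.0, 0.03, 0.003]
ft_force: [-4.3, -0.2, 1.7]
finger_gap: 0.087
```

```bash
python3 - <<'E'
from h import *;from workcell import *
s=sense();st(s);plan(s,2.88,9)
c=camera('side');cv2.imwrite('pics/s7.png',cv2.resize(c['image'][90:215,200:320],None,fx=6,fy=4.8))
E
```

```text
t 7.85 pos [0.5706 0.2425 0.2218] yaw 3.47 z [ 0.005  0.011 -1.   ] F [-4.3 -0.2  1.7] T [-0.05  0.94 -0.02] gap 7.4 q6 [0.4  0.36 1.67 0.01 1.1  0.33]
theta 2.259 r 0.1001
[1.6, -0.1, 8.3]
[4.6, 0.1, 4.7]
[4.2, 0.1, 5.0]
[3.9, 0.1, 5.3]
[3.5, 0.1, 5.5]
[3.1, 0.1, 5.8]
[2.7, 0.1, 6.0]
[2.3, 0.1, 6.1]
[1.9, 0.1, 6.3]
```

View pics/s7.png

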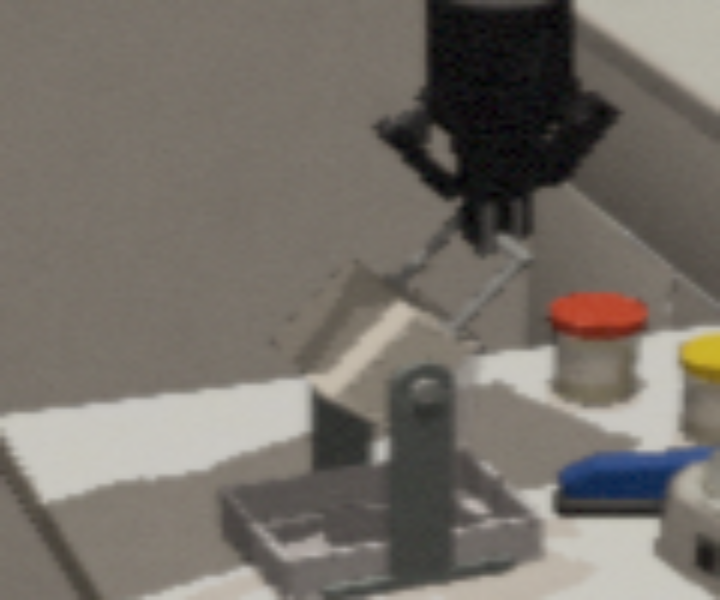

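The box is at about 2.25 rad, the bar is still gripped, and the stoppers haven't fallen yet. Continuing to about 2.88.

Request:
{"method": "servo_tool", "body": {"commands": [[-1, 1.6, 0, 8.3, 0], [-1, 4.6, 0, 5, 0], [-1, 4.2, 0, 5.4, 0], [-1, 3.9, 0, 5.6, 0], [-1, 3.5, 0, 6, 0], [-1, 3.1, 0, 6.2, 0], [-1, 2.7, 0, 6.4, 0]]}}

```text
t: 8.78
eef_pos: [0.5984, 0.244, 0.1771]
tool_rot: [-0.005, 1.0, 0.03, 0.005]
ft_force: [-6.8, -1.2, 3.4]
finger_gap: 0.084
```

```bash
python3 - <<'E'
from h import *;from workcell import *
s=sense();st(s);plan(s,2.88,3)
c=camera('side');cv2.imwrite('pics/s8.png',cv2.resize(c['image'][90:215,200:320],None,fx=6,fy=4.8))
E
```

```text
t 8.78 pos [0.5984 0.244  0.1771] yaw 3.48 z [ 0.009  0.01  -1.   ] F [-6.8 -1.2  3.4] T [-0.22  1.45  0.05] gap 7.1 q6 [0.38 0.44 1.65 0.01 1.03 0.32]
theta 2.799 r 0.0971
[-1.2, -0.3, 3.1]
[0.7, 0.0, 2.4]
[0.7, 0.0, 2.5]
```

View pics/s8.png

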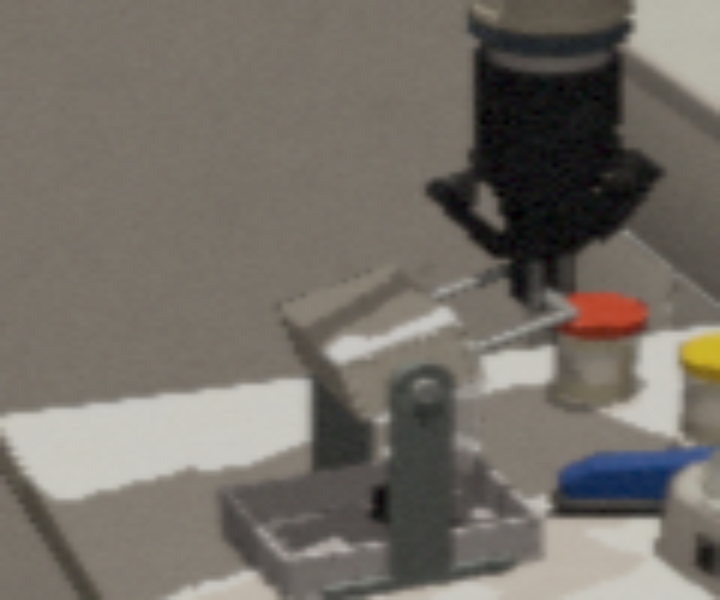

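A dark stopper now shows in the tray at crop (380,505), and the box is at about 2.7. I'll go on to the stop.

Request:
{"method": "servo_tool", "body": {"commands": [[-1, -0.6, 0, 4.5, 0], [-1, 0.7, 0, 4.5, 0], [-1, 0.5, 0, 4.5, 0], [-1, 0, 0, 0, 0]]}}

```text
t: 9.32
eef_pos: [0.5992, 0.2444, 0.1737]
tool_rot: [-0.005, 1.0, 0.03, 0.006]
ft_force: [-3.8, -1.0, -4.4]
finger_gap: 0.086
```

```bash
python3 - <<'E'
from h import *;from workcell import *
s=sense();st(s);plan(s,2.9,1)
c=camera('side');cv2.imwrite('pics/s9.png',cv2.resize(c['image'][100:220,220:310],None,fx=7,fy=5))
c=camera('top');cv2.imwrite('pics/t9.png',cv2.resize(c['image'][140:250,100:260],None,fx=5,fy=5))
E
```

```text
t 9.32 pos [0.5992 0.2444 0.1737] yaw 3.46 z [ 0.012  0.011 -1.   ] F [-3.8 -1.  -4.4] T [-0.16  0.41 -0.14] gap 7.3 q6 [0.38 0.45 1.66 0.01 1.02 0.32]
theta 2.835 r 0.0968
[-0.1, 0.1, 6.4]
```

View pics/s9.png

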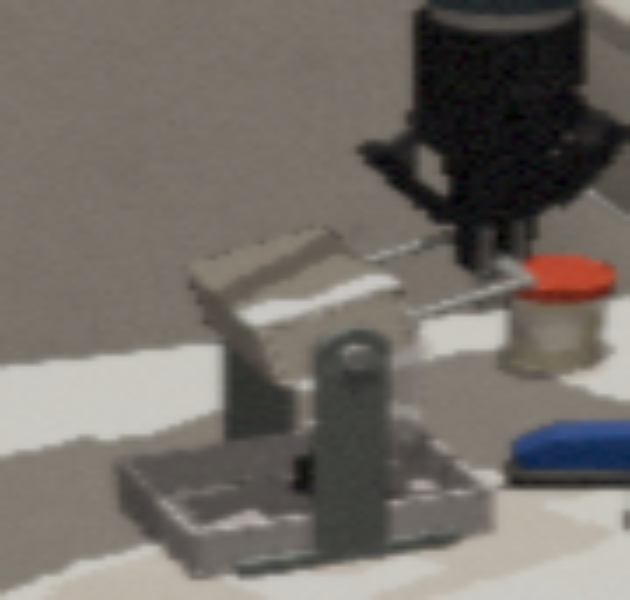

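View pics/t9.png

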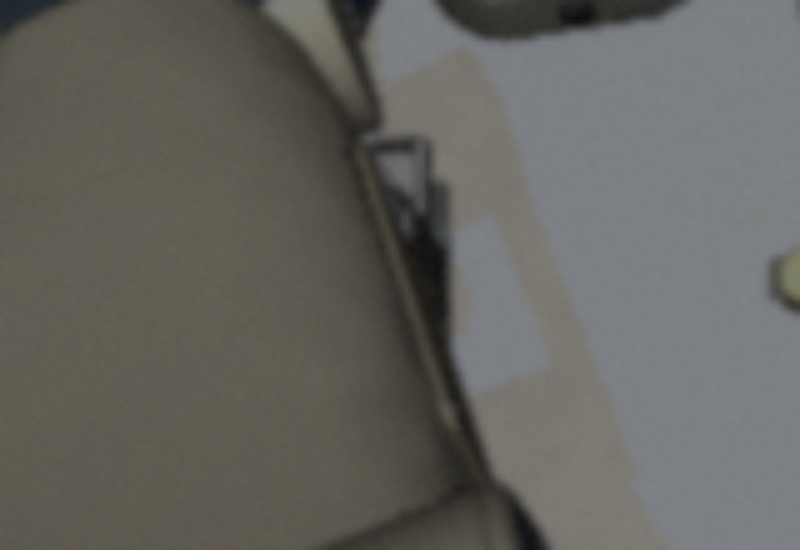

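The box looks close to inverted and at least one stopper is in the tray (crop (303,475)). Next I'll measure the box angle from depth.

```bash
cat > ang.py <<'E'
from h import *;from workcell import *
c=camera('side');W=world(c)
d=np.array([np.cos(np.radians(YAW)),np.sin(np.radians(YAW))]);l=np.array([-d[1],d[0]])
X=(W[...,:2]-C)@d;Y=(W[...,:2]-C)@l;Z=W[...,2]-.15
m=(abs(X)<.045)&(abs(Y)<.04)&(Z>.012)&(Z<.06)
x,z=X[m],Z[m]
best=max(((np.sum(abs(-np.sin(t)*x-np.cos(t)*z-.030)<.0025),t) for t in np.arange(1.5,3.05,.02)));print('box angle (inliers,theta)',best,m.sum())
# bar arms
m=(X>.045)&(X<.12)&(abs(Y)<.045)&(Z>-.03)&(Z<.08)
for lo,hi in((.05,.065),(.065,.08),(.08,.1)):
    k=m&(X>lo)&(X<hi)&(Y<-.02); print(lo,k.sum(),np.median(X[k]) if k.any() else 0,np.median(Z[k]) if k.any() else 0)
print('stoppers',[([round(float(a),3) for a in q['bbox']],round(q['confidence'],2)) for q in spot_in(c,'stopper_1')])
E
python3 ang.py
```

```text
box angle (inliers,theta) (np.int64(245), np.float64(2.9000000000000012)) 322
0.05 12 0.05951205386734976 0.015609305659926964
0.065 10 0.07059940445300442 0.020136142714960156
0.08 25 0.08832368964719789 0.02419595345093542
stoppers [([0.441, 0.347, 0.531, 0.442], 0.68)]
```

The box is at about 2.9, against its stop. Releasing and lifting clear.

Request:
{"method": "servo_tool", "body": {"commands": [[-0.1, 0, 0, 0, 0], [-0.1, 0, 0, 0, 0], [-0.1, 0, 0, 0, 0], [-0.1, 0, 0, 0, 0]]}}

```text
t: 10.02
eef_pos: [0.6017, 0.2453, 0.1734]
tool_rot: [-0.006, 0.999, 0.03, 0.009]
ft_force: [0.0, -0.7, 0.2]
finger_gap: 0.446
```

```bash
python3 - <<'E'
from h import *;from workcell import *
s=sense();st(s)
c=camera('side');cv2.imwrite('pics/s10.png',cv2.resize(c['image'][100:220,220:310],None,fx=7,fy=5))
E
```

```text
t 10.03 pos [0.6017 0.2453 0.1734] yaw 3.48 z [ 0.017  0.013 -1.   ] F [ 0.  -0.7  0.2] T [-0.02 -0.02 -0.04] gap 37.9 q6 [0.38 0.45 1.65 0.01 1.02 0.32]
```

View pics/s10.png

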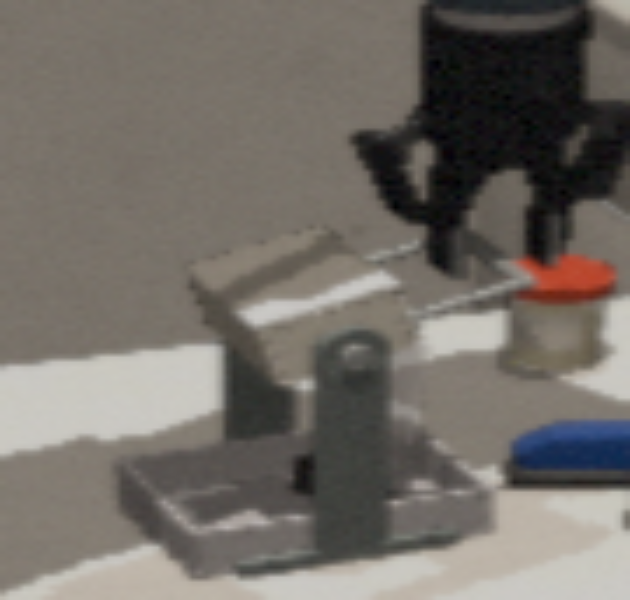

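The fingers are open around the bar (crop (445,255) and (545,245)) and the box hasn't moved. I'll lift straight up, then move aside towards +y.

Request:
{"method": "servo_tool", "body": {"commands": [[-0.1, 0, 0, -15, 0], [-0.1, 0, 0, -20, 0], [-0.1, 0, 0, -25, 0], [-0.1, 0, 0, -25, 0], [-0.1, -10, -20, -10, 0], [-0.1, -15, -35, 0, 0], [-0.1, -20, -40, 0, 0], [-0.1, -20, -40, 0, 0], [-0.1, -20, -40, 0, 0], [-0.1, -20, -40, 0, 0], [-0.1, -20, -30, 0, 0], [-0.1, 0, 0, 0, 0]]}}

```text
t: 11.58
eef_pos: [0.4504, 0.4942, 0.2781]
tool_rot: [-0.008, 0.999, 0.031, 0.01]
ft_force: [-0.8, 0.3, 0.1]
finger_gap: 0.453
```

```bash
python3 - <<'E'
from h import *;from workcell import *
s=sense();st(s)
c=camera('side');cv2.imwrite('pics/s11.png',cv2.resize(c['image'][130:220,215:310],None,fx=7,fy=6))
c=camera('top');cv2.imwrite('pics/t11.png',cv2.resize(c['image'][120:270,90:310],None,fx=3.6,fy=3.6))
for n in('stopper_1','narrow_box','wide_lid'): print(n,[([round(float(a),3) for a in q['bbox']],round(q['confidence'],2)) for q in spot_in(c,n)])
E
python3 ang.py
```

```text
t 11.57 pos [0.4504 0.4942 0.2781] yaw 3.5 z [ 0.019  0.017 -1.   ] F [-0.8  0.3  0.1] T [ 0.06 -0.04  0.01] gap 38.5 q6 [ 0.83  0.38  1.51 -0.    1.22  0.77]
stopper_1 []
narrow_box [([0.641, 0.384, 0.7, 0.536], 0.87)]
wide_lid []
box angle (inliers,theta) (np.int64(232), np.float64(2.8800000000000012)) 320
0.05 11 0.05478804885564647 0.016145816495143295
0.065 15 0.07305500264472145 0.021053212116368958
0.08 22 0.09010469825949294 0.02472314485379841
stoppers [([0.434, 0.348, 0.527, 0.44], 0.62)]
```

View pics/s11.png

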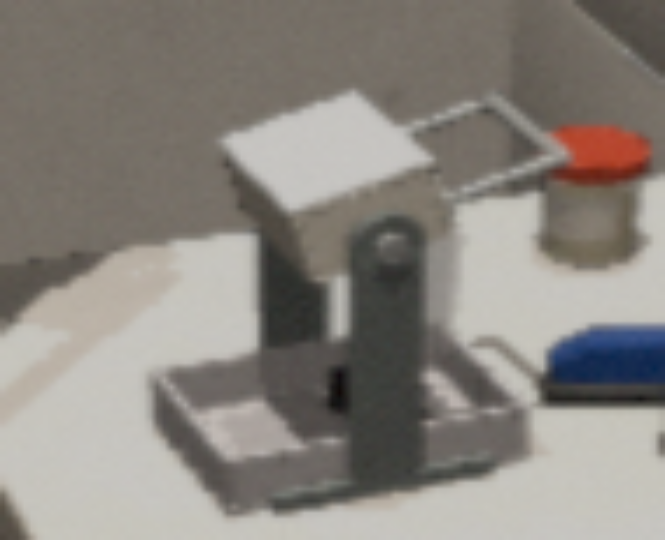

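View pics/t11.png

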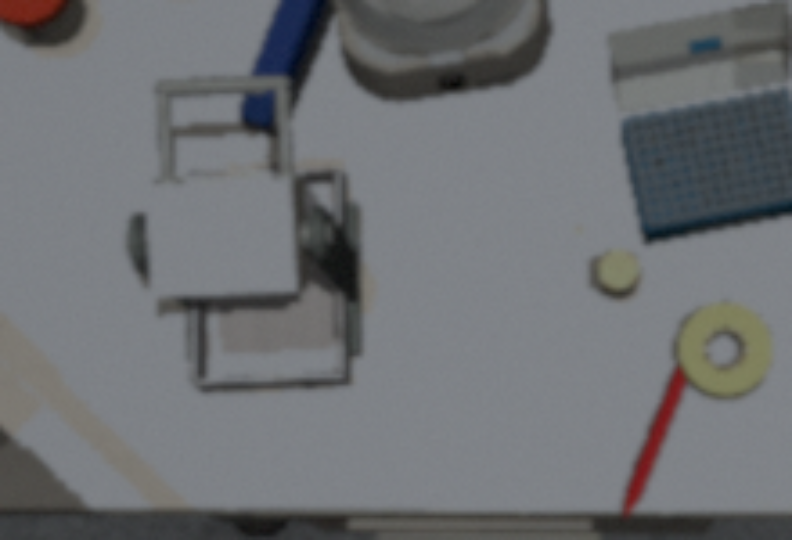

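The box is inverted (handle at the back, crop (490,130)), the lid hangs open (crop (440,280)), and one stopper shows by the upright (crop (338,390)). I'll check whether the other two could be hidden behind the upright.

```bash
python3 - <<'E'
from h import *;from workcell import *
c=camera('side');W=world(c)
im=c['image'][175:215,235:295];im=cv2.convertScaleAbs(im,alpha=1.3)
cv2.imwrite('pics/s12.png',cv2.resize(im,None,fx=13,fy=13,interpolation=cv2.INTER_NEAREST))
d=np.array([np.cos(np.radians(YAW)),np.sin(np.radians(YAW))]);l=np.array([-d[1],d[0]])
X=(W[...,:2]-C)@d;Y=(W[...,:2]-C)@l;Z=W[...,2]
m=(abs(X)<.069)&(abs(Y)<.047)&(Z>.009)&(Z<.1);v,u=np.where(m)
for a,b in list(zip(v,u))[:60]:print(a,b,X[a,b].round(3),Y[a,b].round(3),Z[a,b].round(3),c['image'][a,b].tolist())
# where would points on tray floor project: hidden by upright?
K=c['K']
for y in(-.03,0,.03):
  for x in(-.03,-.015,0,.015,.03,.045,.06):
    p=np.array([*(C+x*d+y*l),.015]);uv=cv2.projectPoints(p.reshape(1,3),c['rvec'],c['tvec'],K,None)[0].ravel();z=(cv2.Rodrigues(c['rvec'])[0]@p+np.array(c['tvec']).ravel())[2]
    a,b=uv.round().astype(int)[::-1];print(x,y,uv.round(1),'occl mm',((z-c['z_map'][a,b])*1000).round())
E
```

```text
174 253 -0.017 0.046 0.09 [48, 49, 49]
178 255 -0.01 0.046 0.073 [49, 53, 50]
179 276 0.036 -0.021 0.095 [133, 135, 141]
179 277 0.036 -0.029 0.099 [135, 140, 143]
180 253 -0.017 0.046 0.068 [46, 50, 46]
180 276 0.036 -0.022 0.091 [130, 136, 140]
180 277 0.035 -0.032 0.097 [134, 137, 142]
180 278 0.036 -0.036 0.099 [141, 146, 148]
181 254 -0.013 0.046 0.063 [47, 47, 49]
181 276 0.035 -0.023 0.088 [133, 137, 140]
181 277 0.033 -0.035 0.095 [136, 142, 144]
181 278 0.035 -0.038 0.096 [136, 143, 148]
181 279 0.036 -0.045 0.1 [156, 163, 165]
182 276 0.036 -0.022 0.084 [130, 135, 139]
182 277 0.034 -0.034 0.09 [132, 139, 143]
182 278 0.034 -0.042 0.095 [137, 141, 146]
182 279 0.036 -0.044 0.095 [157, 163, 167]
183 276 0.034 -0.027 0.083 [124, 130, 135]
183 277 0.035 -0.032 0.086 [126, 129, 134]
183 278 0.035 -0.04 0.09 [137, 142, 148]
183 279 0.036 -0.045 0.092 [159, 165, 169]
184 276 0.033 -0.029 0.081 [99, 103, 108]
184 277 0.034 -0.033 0.083 [105, 106, 110]
184 278 0.033 -0.045 0.089 [128, 134, 140]
185 276 0.032 -0.031 0.079 [98, 102, 107]
185 277 0.033 -0.036 0.081 [93, 98, 102]
185 2
[... 1461 characters left out ...]
 -0.03 [266.6 203.8] occl mm 35.0
0.015 -0.03 [270.9 202.9] occl mm 36.0
0.03 -0.03 [275.1 202. ] occl mm 33.0
0.045 -0.03 [279.3 201.1] occl mm 32.0
0.06 -0.03 [283.5 200.2] occl mm 35.0
-0.03 0 [254.6 201.2] occl mm -23.0
-0.015 0 [258.8 200.3] occl mm -16.0
0 0 [263.1 199.4] occl mm -28.0
0.015 0 [267.3 198.5] occl mm 79.0
0.03 0 [271.5 197.6] occl mm 72.0
0.045 0 [275.6 196.7] occl mm -24.0
0.06 0 [279.8 195.8] occl mm -19.0
-0.03 0.03 [251.2 196.8] occl mm 1708.0
-0.015 0.03 [255.5 195.9] occl mm -16.0
0 0.03 [259.6 195. ] occl mm -21.0
0.015 0.03 [263.8 194.2] occl mm 14.0
0.03 0.03 [268.  193.3] occl mm 118.0
0.045 0.03 [272.1 192.5] occl mm 109.0
0.06 0.03 [276.2 191.6] occl mm -23.0
```

View pics/s12.png

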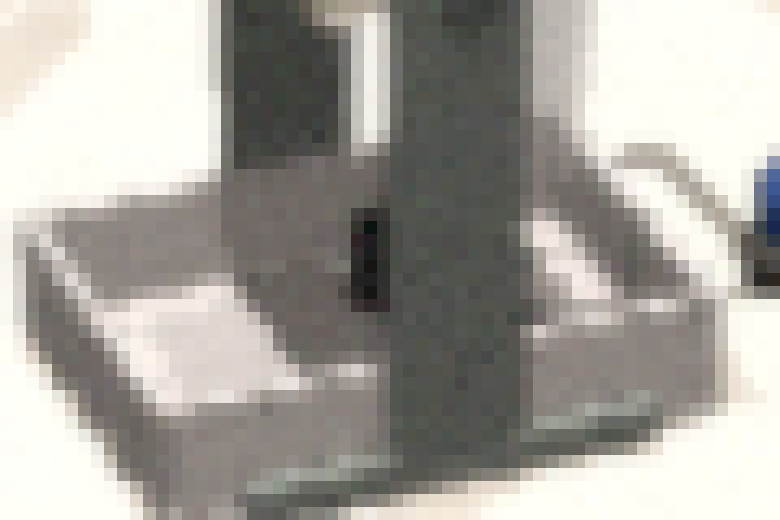

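Only one stopper shows directly, at stand x ≈ 0.02, y ≈ 0.03. The camera can't see the spots where stoppers falling from the other two start places would land (x ≈ 0.02, y ≈ 0 and -0.03), because the upright or the near tray wall is in the way. None lie on the visible desk or in the visible part of the tray. The lid hangs freely. Handing in.

```bash
python3 -c "
from workcell import *
print(sense()['t'],finish_job())"
```

```text
the job is handed in; nothing more can be done
11.975 None
```

I gripped the wide box by its bar, swung it up and over to its stop, let go and moved the arm clear. I handed the job in at about 12 s, and the gripper was touching nothing.

**What the last checks showed:**
- **Wide box:** depth puts it at about 2.88 rad, and it stayed there after release.
- **Lid:** it hangs open and vertical.
- **Narrow box:** the detector finds it within about 1% of its first position in the top view, so it looks unmoved.
- **Forces:** the readings between moves reached about 14 N at most. During the swing the bar slid about 5 mm towards the fingertips, but the grip held.

**Not confirmed:** I could see only one of the three stoppers in the tray. The other two would most likely have landed where the front upright or the near tray wall blocks the side camera. Nothing lies on the visible desk or in the visible part of the tray. The stopper detector didn't settle it: it found nothing in the top view, and in the side view it boxed a region far bigger than a stopper.

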